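Feel along the arc of spring pins on the fixture

ROBOT

A 6-joint arm with a two-finger parallel gripper is mounted at the origin on a cart in front of the work surface, level with it; the furniture and walls round the work are solid. World frame = base frame: x ahead of the robot, y to its left, z up, the work surface at z = 0. Lengths are in m, angles in rad, forces in N, time in s.
With the tool pointing down it reaches from about 0.35 to 0.975 m from the base axis. Payload 4.9 kg.
Tool frame: the origin (TCP) lies midway between the tips of the shut fingers; the grasp point (between the pads) lies 19 mm behind it; z points along the fingers, y is the line along which they close (so a half turn about z gives the same grasp; the last joint's range is limited). The gripper opens to 85 mm and grips with 20 to 120 N. Pads are 22 mm wide; open, the fingers measure 114 mm over their backs; the gripper's body (76 mm by 85 mm) begins 54 mm behind the grasp point. The pads swing forward as they close: fully open they stand 13 mm farther back than shut.
Start: joints at [-1.241, 0.053, 1.613, -0, 1.476, -0.119], TCP at [0.271, -0.563, 0.231] pointing down, gripper open.
Joint ranges: [-3.01, 3.01], [-1.01, 2.22], [0.06, 2.58], [-1.02, 4.17], [0.09, 2.62], [-3.14, 3.14]. Speed limits (rad/s): [2.57, 2.57, 3.14, 3.14, 3.14, 3.14].

INTERFACE

Orientations are given as a unit quaternion [w, x, y, z].
In Python, from plant import state, grab_frame, job_done, cut_out, place_of gives the robot as it stands.
- The arm moves only by the tool jog_arm, never from a script. Its argument "motion" is text: rows parted by semicolons, each of 7 numbers parted by spaces: the opening in per cent of the stroke, from 0 (shut) to 100 (fully open), then the shift along the tool's x, y, z as a fraction of full scale, then the turn, a rotation vector about the tool's x, y, z as a fraction of full scale. A call has exactly 5 rows; each row is the pose to reach, as a shift and turn from the pose commanded when the call began, along the tool's axes at that moment; what a row does not reach only later rows make up. Full scale, the value 1, is 50 cm for a shift and 1.5 rad for a turn. A row lasts 1/8 s, in which the tool goes at most 62.5 mm and 10.7 degrees, less where a joint would pass 70% of its speed; a pose out of reach is approached as far as the arm can. A call with a number of a shift or a turn outside -1 to 1 is refused whole. A call with a gripper value outside its range is refused whole. The fingers move at their own pace and stop on an object; the grip force is fixed at half the most. Time passes only in rows, so rows that repeat a pose let the fingers close, or fill a call up. It gives the time, the measured TCP pose, the force, the opening and the grip force at its end, in the units of the state.
- state(): the state, without advancing time (a new reading comes with each control period).
- grab_frame(name): name is "side" or "top" or "wrist"; returns a dict with "color" (400x640x3 uint8, red, green, blue), "range_z" (400x640 float32, m along the optical axis (not along the pixel's ray), 0 where there is no reading), "intrinsics" (3x3 intrinsics, pixels), "world_from_camera" (4x4, takes a point from camera to world coordinates). Camera axes: x right, y up, looking along -z (the intrinsics and any distortion apply to the point x, -y, -z); pixel columns grow to the right and rows downward; lengths in m; the calibration is good to about 2 mm. A picture is of the moment at which its call begins.
- job_done(): hands the job in; it is judged then, once.
Trained networks look in the newest picture that a camera, given by its name, has taken for a name from the list of things; names that differ only in an ending like _2 or _b are one class to them, and where a whole thing is asked for, a point or a joint stands for the part that bears it (a point fixed in the world has none). Each returns a list of dicts, best first, with "p" (0 to 1); they miss things now and then, are a little off and sometimes report something else, mostly with a low value. They report only what shows in the picture. A call takes as long as a camera call. They do not tell look-alikes from the thing itself.
- cut_out(camera, thing): "pixels" (400x640 bool, what is visible of it).
- place_of(camera, thing): "at" ([x, y, z] in m, in world coordinates, good to about 4 mm: a listed point, or the origin of a listed thing).
The state is a dict: "time": time; "joint_pos": joint angles; "joint_vel": joint speeds; "joint_efforts": joint torques, N m; "tool_pos": TCP position; "tool_rot": TCP orientation; "contact_force": force on the tool from outside, world axes, zero at the start; "ft_torque": the same for the moment, N m; "gripper_width": opening from 0.0 (shut) to 1.0 (fully open); "grasp_force": force on a finger pad.
Only numpy, scipy, OpenCV 4.12 (cv2) and the standard library are available. Lean on these libraries where they do the work, as an engineer would, in place of code of your own. Each camera call takes 0.05 s, during which the arm holds its last target. There are 200 camera calls.

TASK

Check the fixture's five spring pins for sticking: with closed fingertips start on the pin next to the green disc and draw along the arc to the pin next to the red disc, gently dipping each pin in turn by a few millimetres, never bottoming one, and staying down close over the row from pin to pin. Stop on the pin next to the red disc and finish while holding it pressed about half-way down, so that I can look at it. Grip and lift nothing, and leave the two discs and the loose parts on the bench where they are.

Things in the scene. Friction and masses are not known exactly. Their poses are not given: they have to be found in the camera images.
- fixture: blue plate bolted to the bench, 120 (its x) x 270 (its y) x 16 mm, origin at the centre of its underside, z up. Five brass-capped spring pins stand on it in an arc of radius 120 mm about the plate's (-85, 0) mm, bulging to its +x, 46 mm apart. Four screw heads reach 21 mm above the bench. Its pose changes from run to run
- pin_0 (a joint): spring pin 0 of 5, counted along the arc from the plate's +y end to its -y end: how far it is pressed down in m, 0 up, 0.012 bottomed; about 1.2 N starts it and each mm adds 0.4 N (about 3.5 N half-way); it springs back up when left
- rest_0 (a point): the tip of spring pin 0 when it is up, 46 mm above the bench (fixed to the plate at (1, 83) mm; does not move with the pin). Its cap is a 30 mm wide cone, sloping at about 33 degrees from a rounded 7 mm tip down to an upright rim 8 mm below: fingertips sliding sideways 3 to 6 mm below the tip level ride over it and press it down, deeper than 7 mm they would catch on the rim
- pin_1 (a joint): spring pin 1 of 5, counted along the arc from the plate's +y end to its -y end: how far it is pressed down in m, 0 up, 0.012 bottomed; about 1.2 N starts it and each mm adds 0.4 N (about 3.5 N half-way); it springs back up when left
- rest_1 (a point): the tip of spring pin 1 when it is up, 46 mm above the bench (fixed to the plate at (26, 45) mm; does not move with the pin). Its cap is a 30 mm wide cone, sloping at about 33 degrees from a rounded 7 mm tip down to an upright rim 8 mm below: fingertips sliding sideways 3 to 6 mm below the tip level ride over it and press it down, deeper than 7 mm they would catch on the rim
- pin_2 (a joint): spring pin 2 of 5, counted along the arc from the plate's +y end to its -y end: how far it is pressed down in m, 0 up, 0.012 bottomed; about 1.2 N starts it and each mm adds 0.4 N (about 3.5 N half-way); it springs back up when left
- rest_2 (a point): the tip of spring pin 2 when it is up, 46 mm above the bench (fixed to the plate at (35, 0) mm; does not move with the pin). Its cap is a 30 mm wide cone, sloping at about 33 degrees from a rounded 7 mm tip down to an upright rim 8 mm below: fingertips sliding sideways 3 to 6 mm below the tip level ride over it and press it down, deeper than 7 mm they would catch on the rim
- pin_3 (a joint): spring pin 3 of 5, counted along the arc from the plate's +y end to its -y end: how far it is pressed down in m, 0 up, 0.012 bottomed; about 1.2 N starts it and each mm adds 0.4 N (about 3.5 N half-way); it springs back up when left
- rest_3 (a point): the tip of spring pin 3 when it is up, 46 mm above the bench (fixed to the plate at (26, -45) mm; does not move with the pin). Its cap is a 30 mm wide cone, sloping at about 33 degrees from a rounded 7 mm tip down to an upright rim 8 mm below: fingertips sliding sideways 3 to 6 mm below the tip level ride over it and press it down, deeper than 7 mm they would catch on the rim
- pin_4 (a joint): spring pin 4 of 5, counted along the arc from the plate's +y end to its -y end: how far it is pressed down in m, 0 up, 0.012 bottomed; about 1.2 N starts it and each mm adds 0.4 N (about 3.5 N half-way); it springs back up when left
- rest_4 (a point): the tip of spring pin 4 when it is up, 46 mm above the bench (fixed to the plate at (1, -83) mm; does not move with the pin). Its cap is a 30 mm wide cone, sloping at about 33 degrees from a rounded 7 mm tip down to an upright rim 8 mm below: fingertips sliding sideways 3 to 6 mm below the tip level ride over it and press it down, deeper than 7 mm they would catch on the rim
- gap_0 (a point): point on the arc half-way between pins 0 and 1, level with the pin tips, 46 mm above the bench (fixed to the plate at (16, 65) mm; empty space, the plate's top is 30 mm below); axes as the plate's
- gap_1 (a point): point on the arc half-way between pins 1 and 2, level with the pin tips, 46 mm above the bench (fixed to the plate at (33, 23) mm; empty space, the plate's top is 30 mm below); axes as the plate's
- gap_2 (a point): point on the arc half-way between pins 2 and 3, level with the pin tips, 46 mm above the bench (fixed to the plate at (33, -23) mm; empty space, the plate's top is 30 mm below); axes as the plate's
- gap_3 (a point): point on the arc half-way between pins 3 and 4, level with the pin tips, 46 mm above the bench (fixed to the plate at (16, -65) mm; empty space, the plate's top is 30 mm below); axes as the plate's
- green_disc: loose green plastic marker disc, 26 mm across and 9 mm high, lying on the plate at one end of the arc, about 46 mm beyond the end pin; it marks the first pin to touch, and which end it lies at changes from run to run. Origin at the centre of its underside, 16 mm above the bench
- red_disc: loose red plastic marker disc, 26 mm across and 9 mm high, lying on the plate at one end of the arc, about 46 mm beyond the end pin; it marks the last pin to touch, and which end it lies at changes from run to run. Origin at the centre of its underside, 16 mm above the bench
- clamp_strap_b: loose bystander: wood-coloured strap with two holes, 76 x 27 x 14 mm, lying behind the plate; origin at the centre of its underside
- roller_cutter: loose bystander: grey toothed roller cutter, 52 x 44 x 35 mm, lying behind the plate; origin at the centre of its underside
- half_round_bit: loose bystander: grey half-round bit, 76 x 26 x 20 mm, lying behind the plate; origin at the centre of its underside
There are look-alikes about, which are no part of the job. Several things have the shape of the green_disc; the one meant has the colours described above.

How it is judged:
On the way, in this order (a step that is already met when the one before it is completed fails the run):
1. the closed fingertips dip the first pin (counted from the green disc) by more than 2.5 mm, centred on it within 18 mm (((horizontal distance between rest_0 and green_disc below 0.08 m and value of joint pin_0 above 0.0025 m and horizontal distance between the grasp point and rest_0 below 0.018 m) or (not (horizontal distance between rest_0 and green_disc below 0.08 m) and value of joint pin_4 above 0.0025 m and horizontal distance between the grasp point and rest_4 below 0.018 m))), for 0.1 s.
2. the fingertips pass low over the arc half-way between the first and the second pin (grasp point within 14 mm to the side of that point and less than 50 mm above the level of the pin tops) (((horizontal distance between rest_0 and green_disc below 0.08 m and horizontal distance between the grasp point and gap_0 below 0.014 m and z of the grasp point in the frame of gap_0 below 0.05 m) or (not (horizontal distance between rest_0 and green_disc below 0.08 m) and horizontal distance between the grasp point and gap_3 below 0.014 m and z of the grasp point in the frame of gap_3 below 0.05 m))).
3. the closed fingertips dip the second pin (counted from the green disc) by more than 2.5 mm, centred on it within 18 mm (((horizontal distance between rest_0 and green_disc below 0.08 m and value of joint pin_1 above 0.0025 m and horizontal distance between the grasp point and rest_1 below 0.018 m) or (not (horizontal distance between rest_0 and green_disc below 0.08 m) and value of joint pin_3 above 0.0025 m and horizontal distance between the grasp point and rest_3 below 0.018 m))), for 0.1 s.
4. the fingertips pass low over the arc half-way between the second and the third pin (grasp point within 14 mm to the side of that point and less than 50 mm above the level of the pin tops) (((horizontal distance between rest_0 and green_disc below 0.08 m and horizontal distance between the grasp point and gap_1 below 0.014 m and z of the grasp point in the frame of gap_1 below 0.05 m) or (not (horizontal distance between rest_0 and green_disc below 0.08 m) and horizontal distance between the grasp point and gap_2 below 0.014 m and z of the grasp point in the frame of gap_2 below 0.05 m))).
5. the closed fingertips dip the third pin (counted from the green disc) by more than 2.5 mm, centred on it within 18 mm (((horizontal distance between rest_0 and green_disc below 0.08 m and value of joint pin_2 above 0.0025 m and horizontal distance between the grasp point and rest_2 below 0.018 m) or (not (horizontal distance between rest_0 and green_disc below 0.08 m) and value of joint pin_2 above 0.0025 m and horizontal distance between the grasp point and rest_2 below 0.018 m))), for 0.1 s.
6. the fingertips pass low over the arc half-way between the third and the fourth pin (grasp point within 14 mm to the side of that point and less than 50 mm above the level of the pin tops) (((horizontal distance between rest_0 and green_disc below 0.08 m and horizontal distance between the grasp point and gap_2 below 0.014 m and z of the grasp point in the frame of gap_2 below 0.05 m) or (not (horizontal distance between rest_0 and green_disc below 0.08 m) and horizontal distance between the grasp point and gap_1 below 0.014 m and z of the grasp point in the frame of gap_1 below 0.05 m))).
7. the closed fingertips dip the fourth pin (counted from the green disc) by more than 2.5 mm, centred on it within 18 mm (((horizontal distance between rest_0 and green_disc below 0.08 m and value of joint pin_3 above 0.0025 m and horizontal distance between the grasp point and rest_3 below 0.018 m) or (not (horizontal distance between rest_0 and green_disc below 0.08 m) and value of joint pin_1 above 0.0025 m and horizontal distance between the grasp point and rest_1 below 0.018 m))), for 0.1 s.
8. the fingertips pass low over the arc half-way between the fourth and the last pin (grasp point within 14 mm to the side of that point and less than 50 mm above the level of the pin tops) (((horizontal distance between rest_0 and green_disc below 0.08 m and horizontal distance between the grasp point and gap_3 below 0.014 m and z of the grasp point in the frame of gap_3 below 0.05 m) or (not (horizontal distance between rest_0 and green_disc below 0.08 m) and horizontal distance between the grasp point and gap_0 below 0.014 m and z of the grasp point in the frame of gap_0 below 0.05 m))).
9. the closed fingertips dip the last pin (counted from the green disc) by more than 2.5 mm, centred on it within 18 mm (((horizontal distance between rest_0 and green_disc below 0.08 m and value of joint pin_4 above 0.0025 m and horizontal distance between the grasp point and rest_4 below 0.018 m) or (not (horizontal distance between rest_0 and green_disc below 0.08 m) and value of joint pin_0 above 0.0025 m and horizontal distance between the grasp point and rest_0 below 0.018 m))), for 0.1 s.
At the end, for the whole second after the job is handed in: the fingertips hold the pin next to the red disc 3 to 9 mm down (of 12) with more than 0.5 N, grasp point within 18 mm of it seen from above; the other four pins are up (within 1 mm); the discs lie within 10 mm and the loose parts within 15 mm of where they were (((horizontal distance between rest_0 and green_disc below 0.08 m and value of joint pin_4 between 0.003 and 0.009 m and horizontal distance between the grasp point and rest_4 below 0.018 m and value of joint each of pin_0, pin_1, pin_2, pin_3 below 0.001 m) or (not (horizontal distance between rest_0 and green_disc below 0.08 m) and value of joint pin_0 between 0.003 and 0.009 m and horizontal distance between the grasp point and rest_0 below 0.018 m and value of joint each of pin_1, pin_2, pin_3, pin_4 below 0.001 m)) and contact force between the fingers and fixture above 0.5 N and distance of each of green_disc, red_disc from where it was at the start of the episode below 0.01 m and distance of each of clamp_strap_b, roller_cutter, half_round_bit from where it was at the start of the episode below 0.015 m); the arm keeps its last pose, push and grip.
It fails at once if a pin is bottomed (pressed more than 11.3 mm of its 12 mm) (value of joint any of pin_0, pin_1, pin_2, pin_3, pin_4 above 0.0113 m).
It fails at once if the robot presses on the fixture with more than 25 N (contact force between any of the fingers, the arm and fixture above 25 N).
It fails at once if a marker disc is lifted, carried or pushed more than 10 mm (distance of any of green_disc, red_disc from where it was at the start of the episode above 0.01 m).
It fails at once if a loose part is lifted, carried or pushed more than 15 mm (distance of any of clamp_strap_b, roller_cutter, half_round_bit from where it was at the start of the episode above 0.015 m).
It also fails if it takes over 48 s, if anything falls off the work surface, if the arm or the gripper's body presses on something with over 40 N, if the wrist force passes 120 N, or if a joint passes its speed limit or range.

## Working session

There is one attempt and no reset: what is moved stays moved. The work goes in short steps, Python scripts to look and compute and a tool call to move; the robot and the scene stay as the last step left them, time stands still between calls to the robot, and variables do not carry over. Pictures are saved under pics/ and viewed, at most 10 in all, crops included, and the job is handed in when it is done.

Besides the shell and the picture viewer there is one more tool, called after "Request:" by a JSON object that holds its "method" and its "body". jog_arm: Moves the arm, as the interface text tells. Shift numbers are shares of 50 cm and turn numbers shares of 1.5 rad, none past 1 either way. Its arguments: {"type":"object","properties":{"motion":{"type":"string"}},"required":["motion"]}

```bash
mkdir -p pics; cat > h.py <<'E'
import numpy as np, cv2
from plant import *
def save(n,f): cv2.imwrite(f'pics/{n}.png',cv2.cvtColor(f['color'],cv2.COLOR_RGB2BGR))
def world(f,mask):
    v,u=np.nonzero(mask & (f['range_z']>0)); z=f['range_z'][v,u]; K=f['intrinsics']
    p=np.c_[(u-K[0,2])/K[0,0]*z,-(v-K[1,2])/K[1,1]*z,-z,np.ones_like(z)]
    return (p@f['world_from_camera'].T)[:,:3]
E
python3 - <<'E'
from h import *
f=grab_frame('top'); save('top',f)
for t in ['fixture']+['rest_%d'%i for i in range(5)]+['green_disc','red_disc']:
    print(t,[(np.round(d['at'],3).tolist(),round(d['p'],2)) for d in place_of('top',t)[:5]])
s=state(); print(s['time'],s['tool_pos'],s['tool_rot'],s['contact_force'],s['gripper_width'])
E
```

```text
fixture [([0.502, 0.247, 0.004], 0.72)]
rest_0 [([0.517, 0.289, 0.048], 0.95), ([0.54, 0.208, 0.045], 0.92), ([0.479, 0.324, 0.047], 0.9), ([0.532, 0.253, 0.046], 0.69), ([0.525, 0.168, 0.051], 0.65)]
rest_1 [([0.517, 0.289, 0.048], 0.95), ([0.54, 0.208, 0.045], 0.92), ([0.479, 0.324, 0.047], 0.9), ([0.532, 0.253, 0.046], 0.69), ([0.525, 0.168, 0.051], 0.65)]
rest_2 [([0.517, 0.289, 0.048], 0.95), ([0.54, 0.208, 0.045], 0.92), ([0.479, 0.324, 0.047], 0.9), ([0.532, 0.253, 0.046], 0.69), ([0.525, 0.168, 0.051], 0.65)]
rest_3 [([0.517, 0.289, 0.048], 0.95), ([0.54, 0.208, 0.045], 0.92), ([0.479, 0.324, 0.047], 0.9), ([0.532, 0.253, 0.046], 0.69), ([0.525, 0.168, 0.051], 0.65)]
rest_4 [([0.517, 0.289, 0.048], 0.95), ([0.54, 0.208, 0.045], 0.92), ([0.479, 0.324, 0.047], 0.9), ([0.532, 0.253, 0.046], 0.69), ([0.525, 0.168, 0.051], 0.65)]
green_disc [([0.652, 0.107, 0.001], 0.64), ([0.505, 0.127, 0.016], 0.63), ([0.351, 0.107, 0.002], 0.44)]
red_disc [([0.427, 0.332, 0.017], 0.44)]
0.45 [ 0.27116705 -0.56305063  0.23123014] [-6.15493198e-05  9.74929143e-01  2.22515531e-01 -1.95158059e-06] [ 5.27269782e-01 -1.66377794e-02 -4.67132183e-04] 1.0001188812258324
```

View pics/top.png

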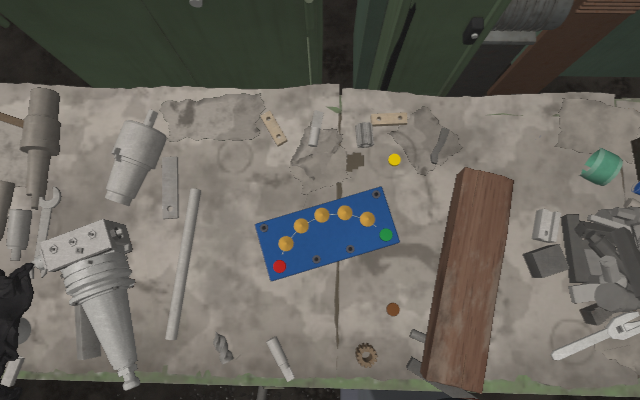

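The top view shows the plate at about (327,233). The green disc is at (386,235) on the plate's right end and the red disc at (279,267) on its left end. Disc look-alikes are yellow at (395,159) and brown at (393,309), both off the plate. The green cup at (603,167) is far off. Next I fit the pose and check one close crop.

```bash
python3 - <<'E'
from h import *
f=grab_frame('top')
cv2.imwrite('pics/crop.png',cv2.cvtColor(cv2.resize(f['color'][170:300,235:425],None,fx=4,fy=4,interpolation=2),cv2.COLOR_RGB2BGR))
full=np.ones((400,640),bool); P=world(f,full)
hsv=cv2.cvtColor(f['color'],cv2.COLOR_RGB2HSV)
L=np.array([[1,83],[26,45],[35,0],[26,-45],[1,-83]])/1000
def fit(W,L):
    a,b=L.mean(0),W.mean(0); U,S,V=np.linalg.svd((L-a).T@(W-b)); R=(U@V).T
    if np.linalg.det(R)<0: V[1]*=-1; R=(U@V).T
    t=b-R@a; return R,t,np.linalg.norm(W-(L@R.T+t),axis=1)
W=np.array([d['at'] for d in place_of('top','rest_0')[:5]]); W=W[np.argsort(-W[:,1])]
R,t,e=fit(W[:,:2],L); print('net',t,np.degrees(np.arctan2(R[1,0],R[0,0])),e)
# own: brass blobs
m=cv2.inRange(hsv,(12,120,80),(28,255,255)); m[:190]=0;m[260:]=0;m[:,:260]=0;m[:,390:]=0
n,l,s,c=cv2.connectedComponentsWithStats(m)
B=[]
for i in range(1,n):
    if s[i,4]<40: continue
    p=world(f,l==i); top=p[p[:,2]>np.percentile(p[:,2],30)]
    q=(p.min(0)+p.max(0))/2; print(c[i],s[i,4],np.median(p,0).round(4),p[:,2].max().round(4)); 
    K=f['intrinsics'];T=f['world_from_camera']
    d=T[:3,:3]@np.array([(c[i][0]-K[0,2])/K[0,0],-(c[i][1]-K[1,2])/K[1,1],-1]); o=T[:3,3]; B.append((o+d*(0.041-o[2])/d[2])[:2])
B=np.array(B); B=B[np.argsort(-B[:,1])]; print(B.round(4))
R,t,e=fit(B,L); print('own',t,np.degrees(np.arctan2(R[1,0],R[0,0])),e); print('pins',(L@R.T+t).round(4).tolist())
G=np.array([[16,65],[33,23],[33,-23],[16,-65]])/1000; print('gaps',(G@R.T+t).round(4).tolist())
q=P[(P[:,0]>.2)&(P[:,0]<.8)&(P[:,1]>-.6)&(P[:,1]<.5)]
for y in np.arange(-.6,.5,.1): print(round(y,1),q[(q[:,1]>y)&(q[:,1]<y+.1),2].max().round(3))
s=state();Z=s['tool_rot'];print(s['joint_pos'])
E
```

```text
net [0.50198647 0.2427391 ] 17.528124179527374 [0.00145831 0.00534239 0.00422208 0.00093448 0.00179913]
[344.4        212.33939394] 165 [0.5369 0.2095 0.0417] 0.0477
[321.26086957 214.59627329] 161 [0.5309 0.2545 0.0416] 0.0486
[366.67901235 218.70987654] 162 [0.5244 0.1651 0.0414] 0.0488
[300.65644172 225.40490798] 163 [0.5096 0.2933 0.0416] 0.0485
[285.46060606 243.18181818] 165 [0.4741 0.3221 0.0419] 0.0496
[[0.4741 0.3226]
 [0.5094 0.294 ]
 [0.5315 0.2541]
 [0.5369 0.2089]
 [0.5252 0.1652]]
own [0.49849957 0.24346815] 17.95366934141365 [0.00028075 0.00031052 0.00029654 0.00027288 0.00042543]
pins [[0.4739, 0.3227], [0.5094, 0.2943], [0.5318, 0.2543], [0.5371, 0.2087], [0.525, 0.1648]]
gaps [[0.4937, 0.3102], [0.5228, 0.2755], [0.537, 0.2318], [0.5338, 0.1866]]Traceback (most recent call last):
  File "<stdin>", line 27, in <module>
    return umr_maximum(a, axis, None, out, keepdims, initial, where)
ValueError: zero-size array to reduction operation maximum which has no identity
```

View pics/crop.png

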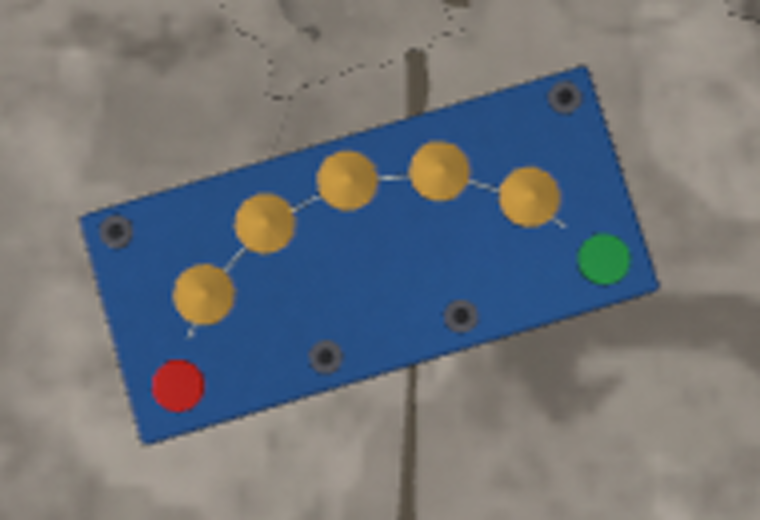

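The crop confirms the layout. Green is at the right end, next to pin 4 at (0.525, 0.165). Red is at the left end, next to pin 0 at (0.474, 0.323). Before the transfer I check the heights along the way.

```bash
python3 - <<'E'
from h import *
full=np.ones((400,640),bool); 
f=grab_frame('top');g=grab_frame('side');save('side',g)
for c,F in(('top',f),('side',g)):
  P=world(F,full); q=P[(P[:,0]>.12)&(P[:,0]<.75)]
  for y in np.arange(-.75,.5,.1):
    k=q[(q[:,1]>y)&(q[:,1]<y+.1)]
    if len(k): print(c,round(y,2),k[k[:,2].argmax()].round(3))
E
```

```text
top -0.45 [ 0.596 -0.364  0.043]
top -0.35 [ 0.39  -0.25   0.152]
top -0.25 [ 0.387 -0.242  0.157]
top -0.15 [ 0.33  -0.051  0.081]
top -0.05 [0.247 0.049 0.233]
top 0.05 [0.247 0.056 0.235]
top 0.15 [0.279 0.152 0.051]
top 0.25 [0.474 0.321 0.049]
top 0.35 [0.268 0.44  0.029]
top 0.45 [0.56  0.516 0.027]
side -0.15 [ 0.337 -0.05   0.08 ]
side -0.05 [0.215 0.021 0.451]
side 0.05 [0.225 0.051 0.444]
side 0.15 [0.271 0.172 0.049]
side 0.25 [0.475 0.322 0.047]
side 0.35 [0.258 0.431 0.025]
side 0.45 [0.57  0.507 0.025]
```

View pics/side.png

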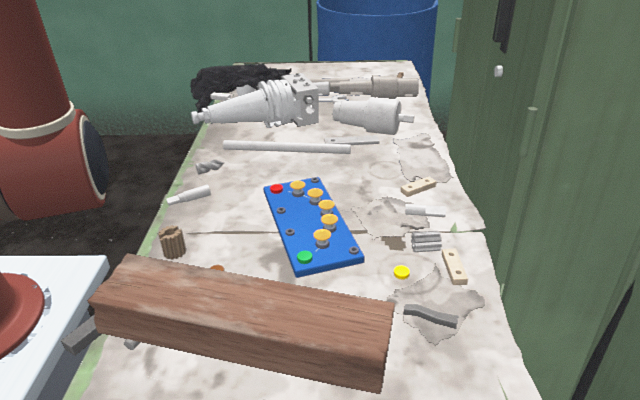

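The side view agrees: the discs and pins lie as fitted. The beam stands about 80 mm high and the clutter up to 157 mm, so I carry the shut fingers over at z ≈ 0.27.

Request:
{"method": "jog_arm", "body": {"motion": "0 0 0 -0.08 0 0 0; 0 0.08 -0.08 -0.08 0 0 0; 0 0.16 -0.16 -0.08 0 0 0; 0 0.24 -0.24 -0.08 0 0 0; 0 0.32 -0.32 -0.08 0 0 0"}}

```text
time: 1.27
tool_pos: [0.3462, -0.3479, 0.2715]
tool_rot: [0.0, 0.975, 0.222, 0.0]
contact_force: [0.6, 0.7, 0.3]
gripper_width: 0.002
grasp_force: 0.0
```

Request:
{"method": "jog_arm", "body": {"motion": "0 0.08 -0.08 0 0 0 0; 0 0.16 -0.16 0 0 0 0; 0 0.24 -0.24 0 0 0 0; 0 0.32 -0.32 0 0 0 0; 0 0.4 -0.4 0 0 0 0"}}

```text
time: 1.9
tool_pos: [0.4397, -0.0808, 0.2717]
tool_rot: [0.0, 0.975, 0.222, 0.001]
contact_force: [0.9, 0.5, 0.5]
gripper_width: -0.003
grasp_force: 0.0
```

Request:
{"method": "jog_arm", "body": {"motion": "0 0.08 -0.08 0 0 0 0; 0 0.16 -0.16 0 0 0 0; 0 0.24 -0.24 0 0 0 0; 0 0.32 -0.32 0 0 0 0; 0 0.32 -0.32 0 0 0 0"}}

```text
time: 2.52
tool_pos: [0.5143, 0.1341, 0.2711]
tool_rot: [-0.0, 0.974, 0.225, -0.0]
contact_force: [0.4, -0.8, -0.8]
gripper_width: 0.003
grasp_force: 0.0
```

```bash
cat > d.py <<'E'
import sys
from h import *
from scipy.spatial.transform import Rotation as Ro
s=state(); q=s['tool_rot']; R=Ro.from_quat([q[1],q[2],q[3],q[0]]).as_matrix()
print(s['time'],s['tool_pos'].round(4) if hasattr(s['tool_pos'],'round') else s['tool_pos'],s['gripper_width'],np.round(s['contact_force'],2)); print(R.round(3).tolist())
T=[[0.525,0.1648],[0.5338,0.1866],[0.5371,0.2087],[0.537,0.2318],[0.5318,0.2543],[0.5228,0.2755],[0.5094,0.2943],[0.4937,0.3102],[0.4739,0.3227]]
for i,t in enumerate(T): print(i,((R.T@(np.r_[t,0.046]-s['tool_pos']))/0.5).round(4))
E
python3 d.py
```

```text
2.525 [0.5143 0.1341 0.2711] 0.00291015030207782 [ 0.35 -0.82 -0.84]
[[0.899, 0.439, -0.001], [0.439, -0.899, 0.0], [-0.0, -0.001, -1.0]]
0 [ 0.0465 -0.0455  0.4501]
1 [ 0.0814 -0.077   0.4501]
2 [ 0.1067 -0.1138  0.4501]
3 [ 0.1268 -0.1554  0.4502]
4 [ 0.1372 -0.2004  0.4502]
5 [ 0.1396 -0.2464  0.4502]
6 [ 0.132  -0.292   0.4502]
7 [ 0.1178 -0.3343  0.4503]
8 [ 0.0931 -0.3742  0.4503]
```

Request:
{"method": "jog_arm", "body": {"motion": "0 0.0465 -0.0455 0.1 0 0 0; 0 0.0465 -0.0455 0.2 0 0 0; 0 0.0465 -0.0455 0.3 0 0 0; 0 0.0465 -0.0455 0.38 0 0 0; 0 0.0465 -0.0455 0.38 0 0 0"}}

```text
time: 3.15
tool_pos: [0.522, 0.1601, 0.0776]
tool_rot: [-0.0, 0.975, 0.222, -0.004]
contact_force: [-0.5, -0.2, 0.1]
gripper_width: -0.0
grasp_force: 0.0
```

```bash
python3 d.py
```

```text
3.15 [0.522  0.1601 0.0776] -0.00042125742920524277 [-0.53 -0.21  0.11]
[[0.901, 0.433, -0.008], [0.433, -0.901, -0.002], [-0.008, -0.002, -1.0]]
0 [ 0.01   -0.0056  0.0631]
1 [ 0.0448 -0.0373  0.0628]
2 [ 0.0698 -0.0743  0.0627]
3 [ 0.0897 -0.116   0.0626]
4 [ 0.0998 -0.1611  0.0626]
5 [ 0.1019 -0.2071  0.0627]
6 [ 0.094  -0.2526  0.0629]
7 [ 0.0795 -0.2949  0.0631]
8 [ 0.0546 -0.3345  0.0634]
```

Request:
{"method": "jog_arm", "body": {"motion": "0 0.008 -0.004 0.01 0 0 0; 0 0.008 -0.004 0.02 0 0 0; 0 0.008 -0.004 0.035 0 0 0; 0 0.008 -0.004 0.035 0 0 0; 0 0.008 -0.004 0.035 0 0 0"}}

```text
time: 3.78
tool_pos: [0.5279, 0.1652, 0.064]
tool_rot: [0.0, 0.975, 0.223, 0.0]
contact_force: [0.1, 0.5, 0.0]
gripper_width: -0.003
grasp_force: 0.0
```

```bash
python3 d.py
```

```text
3.775 [0.5279 0.1652 0.064 ] -0.002838145163812393 [0.15 0.46 0.02]
[[0.901, 0.434, 0.0], [0.434, -0.901, 0.0], [0.0, 0.0, -1.0]]
0 [-0.0056 -0.0019  0.0359]
1 [ 0.0291 -0.0335  0.0359]
2 [ 0.0543 -0.0705  0.0359]
3 [ 0.0741 -0.1122  0.0359]
4 [ 0.0843 -0.1572  0.0359]
5 [ 0.0865 -0.2032  0.0359]
6 [ 0.0786 -0.2487  0.0359]
7 [ 0.0641 -0.291   0.0359]
8 [ 0.0393 -0.3307  0.0359]
```

Settled, 18 mm above pin 4. I dip it about 5 mm.

Request:
{"method": "jog_arm", "body": {"motion": "0 -0.006 -0.002 0.015 0 0 0; 0 -0.006 -0.002 0.03 0 0 0; 0 -0.006 -0.002 0.038 0 0 0; 0 -0.006 -0.002 0.046 0 0 0; 0 -0.006 -0.002 0.046 0 0 0"}}

```text
time: 4.4
tool_pos: [0.5246, 0.1647, 0.0407]
tool_rot: [-0.0, 0.975, 0.223, -0.0]
contact_force: [-2.8, -0.1, 3.0]
gripper_width: 0.001
grasp_force: 1.4
```

```bash
python3 d.py
```

```text
4.4 [0.5246 0.1647 0.0407] 0.0006681405780430436 [-2.76 -0.07  2.97]
[[0.901, 0.434, -0.001], [0.434, -0.901, -0.0], [-0.001, -0.0, -1.0]]
0 [ 0.0008  0.0003 -0.0106]
1 [ 0.0356 -0.0314 -0.0106]
2 [ 0.0607 -0.0683 -0.0106]
3 [ 0.0806 -0.11   -0.0106]
4 [ 0.0907 -0.1551 -0.0106]
5 [ 0.0929 -0.2011 -0.0106]
6 [ 0.0851 -0.2466 -0.0106]
7 [ 0.0706 -0.2889 -0.0106]
8 [ 0.0458 -0.3286 -0.0106]
```

Pin 4 is dipped, with 3 N upward matching about 4.5–5 mm. I draw slowly on over the gap to pin 3.

Request:
{"method": "jog_arm", "body": {"motion": "0 0 0 0 0 0 0; 0 0.01 -0.008 -0.004 0 0 0; 0 0.019 -0.016 -0.006 0 0 0; 0 0.028 -0.024 -0.006 0 0 0; 0 0.036 -0.031 -0.006 0 0 0"}}

```text
time: 5.03
tool_pos: [0.5343, 0.1871, 0.0435]
tool_rot: [-0.0, 0.975, 0.223, -0.0]
contact_force: [-1.1, 1.0, 0.1]
gripper_width: 0.003
grasp_force: 0.0
```

Request:
{"method": "jog_arm", "body": {"motion": "0 0.006 -0.008 0 0 0 0; 0 0.012 -0.018 0 0 0 0; 0 0.019 -0.027 0.002 0 0 0; 0 0.025 -0.037 0.006 0 0 0; 0 0.025 -0.037 0.006 0 0 0"}}

```text
time: 5.65
tool_pos: [0.5379, 0.2093, 0.0411]
tool_rot: [-0.0, 0.975, 0.223, 0.001]
contact_force: [-0.5, -0.1, 2.7]
gripper_width: -0.004
grasp_force: 1.4
```

```bash
python3 d.py
```

```text
5.65 [0.5379 0.2093 0.0411] -0.004223122510252758 [-0.46 -0.09  2.69]
[[0.901, 0.434, 0.001], [0.434, -0.901, 0.001], [0.001, -0.0, -1.0]]
0 [-0.0619  0.069  -0.0099]
1 [-0.0271  0.0374 -0.0099]
2 [-0.002   0.0004 -0.0098]
3 [ 0.0179 -0.0413 -0.0098]
4 [ 0.028  -0.0863 -0.0098]
5 [ 0.0302 -0.1324 -0.0097]
6 [ 0.0224 -0.1779 -0.0097]
7 [ 0.0079 -0.2201 -0.0098]
8 [-0.0169 -0.2599 -0.0098]
```

Clean. Pin 3 is dipped about 4.9 mm, so on to pin 2.

Request:
{"method": "jog_arm", "body": {"motion": "0 -0.001 0 0 0 0 0; 0 0.003 -0.01 -0.004 0 0 0; 0 0.008 -0.021 -0.006 0 0 0; 0 0.013 -0.031 -0.006 0 0 0; 0 0.018 -0.041 -0.006 0 0 0"}}

```text
time: 6.28
tool_pos: [0.5361, 0.2314, 0.0432]
tool_rot: [-0.0, 0.975, 0.223, -0.001]
contact_force: [-0.7, 0.1, 0.1]
gripper_width: -0.002
grasp_force: 0.0
```

Request:
{"method": "jog_arm", "body": {"motion": "0 0.003 -0.011 0 0 0 0; 0 0.005 -0.022 0 0 0 0; 0 0.008 -0.034 0.002 0 0 0; 0 0.01 -0.045 0.006 0 0 0; 0 0.01 -0.045 0.006 0 0 0"}}

```text
time: 6.9
tool_pos: [0.5317, 0.2542, 0.0412]
tool_rot: [-0.0, 0.975, 0.223, 0.001]
contact_force: [1.1, -0.2, 3.9]
gripper_width: 0.0
grasp_force: 1.4
```

```bash
python3 d.py
```

```text
6.9 [0.5317 0.2542 0.0412] 0.0003954740898639565 [ 1.06 -0.17  3.89]
[[0.901, 0.434, 0.001], [0.434, -0.901, 0.001], [0.001, -0.001, -1.0]]
0 [-0.0897  0.1553 -0.0099]
1 [-0.0549  0.1236 -0.0098]
2 [-0.0297  0.0867 -0.0098]
3 [-0.0099  0.045  -0.0097]
4 [ 0.0003 -0.0001 -0.0097]
5 [ 0.0025 -0.0461 -0.0097]
6 [-0.0053 -0.0916 -0.0096]
7 [-0.0198 -0.1339 -0.0096]
8 [-0.0446 -0.1736 -0.0096]
```

Request:
{"method": "jog_arm", "body": {"motion": "0 0 0 0 0 0 0; 0 0.001 -0.011 -0.004 0 0 0; 0 0.001 -0.023 -0.006 0 0 0; 0 0.002 -0.035 -0.006 0 0 0; 0 0.002 -0.046 -0.006 0 0 0"}}

```text
time: 7.52
tool_pos: [0.5215, 0.2749, 0.0432]
tool_rot: [-0.0, 0.975, 0.223, -0.001]
contact_force: [0.5, -0.1, 0.6]
gripper_width: -0.001
grasp_force: 0.0
```

Request:
{"method": "jog_arm", "body": {"motion": "0 -0.002 -0.011 0 0 0 0; 0 -0.004 -0.022 0 0 0 0; 0 -0.006 -0.034 0.002 0 0 0; 0 -0.008 -0.045 0.006 0 0 0; 0 -0.008 -0.045 0.006 0 0 0"}}

```text
time: 8.15
tool_pos: [0.509, 0.2938, 0.0411]
tool_rot: [-0.0, 0.975, 0.223, 0.0]
contact_force: [0.4, 0.9, 1.9]
gripper_width: 0.0
grasp_force: 1.4
```

```bash
python3 d.py
```

```text
8.15 [0.509  0.2938 0.0411] 0.00021348173607010332 [0.43 0.88 1.91]
[[0.901, 0.434, 0.001], [0.434, -0.901, 0.001], [0.001, -0.001, -1.0]]
0 [-0.0833  0.2464 -0.01  ]
1 [-0.0485  0.2147 -0.0099]
2 [-0.0234  0.1778 -0.0099]
3 [-0.0035  0.1361 -0.0098]
4 [ 0.0067  0.091  -0.0098]
5 [ 0.0089  0.045  -0.0098]
6 [ 0.0011 -0.0005 -0.0097]
7 [-0.0134 -0.0428 -0.0097]
8 [-0.0382 -0.0825 -0.0097]
```

Last leg: I draw on to pin 0 and hold it about 6 mm down.

Request:
{"method": "jog_arm", "body": {"motion": "0 0 0 0 0 0 0; 0 -0.003 -0.01 -0.004 0 0 0; 0 -0.006 -0.021 -0.006 0 0 0; 0 -0.01 -0.032 -0.006 0 0 0; 0 -0.013 -0.043 -0.006 0 0 0"}}

```text
time: 8.78
tool_pos: [0.4927, 0.3098, 0.0431]
tool_rot: [0.0, 0.975, 0.223, -0.001]
contact_force: [0.6, 0.2, -0.0]
gripper_width: -0.002
grasp_force: 0.0
```

Request:
{"method": "jog_arm", "body": {"motion": "0 -0.006 -0.01 0 0 0 0; 0 -0.012 -0.02 0 0 0 0; 0 -0.018 -0.03 0.002 0 0 0; 0 -0.025 -0.04 0.006 0 0 0; 0 -0.025 -0.04 0.008 0 0 0"}}

```text
time: 9.4
tool_pos: [0.4737, 0.3229, 0.0401]
tool_rot: [-0.0, 0.975, 0.223, 0.0]
contact_force: [0.8, 0.9, 2.9]
gripper_width: -0.003
grasp_force: 1.7
```

Request:
{"method": "jog_arm", "body": {"motion": "0 0 0 0 0 0 0; 0 0 0 0 0 0 0; 0 0 0 0 0 0 0; 0 0 0 0 0 0 0; 0 0 0 0 0 0 0"}}

```text
time: 10.02
tool_pos: [0.4739, 0.3224, 0.0398]
tool_rot: [-0.0, 0.975, 0.222, 0.0]
contact_force: [-0.9, 2.1, 4.3]
gripper_width: 0.001
grasp_force: 1.7
```

```bash
python3 d.py; python3 -c "
from h import *
f=grab_frame('side');save('end',f)
cv2.imwrite('pics/endc.png',cv2.cvtColor(cv2.resize(f['color'][130:290,220:420],None,fx=3.5,fy=3.5),cv2.COLOR_RGB2BGR))"
```

```text
10.025 [0.4739 0.3224 0.0398] 0.0008361507570440482 [-0.88  2.13  4.35]
[[0.901, 0.434, -0.0], [0.434, -0.901, 0.0], [0.0, -0.0, -1.0]]
0 [-0.0446  0.3283 -0.0124]
1 [-0.0098  0.2967 -0.0124]
2 [ 0.0153  0.2597 -0.0124]
3 [ 0.0352  0.218  -0.0124]
4 [ 0.0453  0.173  -0.0124]
5 [ 0.0475  0.1269 -0.0124]
6 [ 0.0397  0.0814 -0.0124]
7 [ 0.0252  0.0392 -0.0123]
8 [ 0.0003 -0.0005 -0.0123]
```

View pics/endc.png

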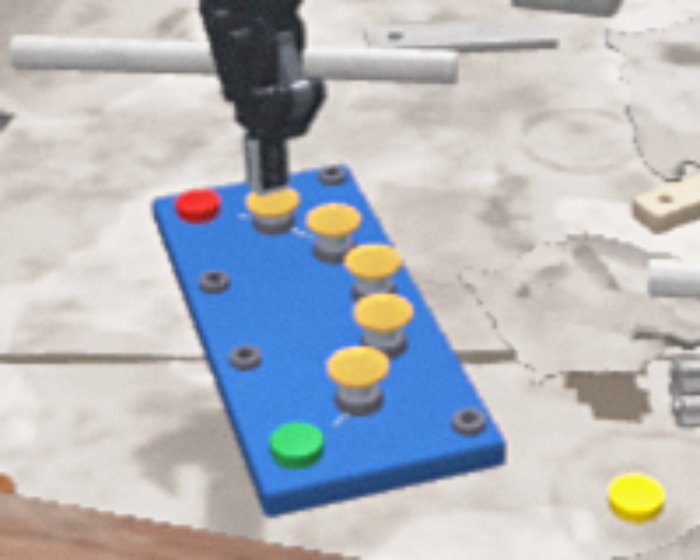

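The picture shows the fingers at (268,190) holding the pin by the red disc pressed. The other four pins are up and both discs are in place, so I hand it in.

```bash
python3 -c "
from plant import *
print(job_done())"
```

```text
the job is handed in; nothing more can be done
None
```

I dipped all five pins in order from the green disc to the red, each by about 5 mm, with no sticking noticed. The job is handed in with the pin next to the red disc (pin 0) held about 6 mm down, the other four pins up and the discs in place in the last picture; `job_done()` gave no verdict.

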